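# Release a gift box from the roller dispenser and serve it

### The arm

A 7-joint arm with a two-finger parallel gripper is mounted at the origin on a cart in front of the work surface, level with it; the furniture and walls round the work are solid. World frame = base frame: x ahead of the robot, y to its left, z up, the work surface at z = 0. Lengths are in m, angles in rad, forces in N, time in s.
With the tool pointing down it reaches from about 0.425 to 0.875 m from the base axis. Payload 4.7 kg.
Tool frame: the origin (TCP) lies midway between the tips of the shut fingers; the grasp point (between the pads) lies 19 mm behind it; z points along the fingers, y is the line along which they close (so a half turn about z gives the same grasp; the last joint's range is limited). The gripper opens to 87 mm and grips with 3 to 60 N. Pads are 19 mm wide; open, the fingers measure 117 mm over their backs; the gripper's body (75 mm by 190 mm) begins 51 mm behind the grasp point.
Start: joints at [-1.212, 0.321, -0.07, 1.45, 0.023, 1.371, -0.057], TCP at [0.22, 0.612, 0.223] pointing down, gripper open.
Joint ranges: [-2.86, 2.86], [-0.3, 2.09], [-1.38, 1.24], [0.06, 2.45], [-1.56, 4.7], [0.09, 2.05], [-2.69, 2.69]. Speed limits (rad/s): [2.57, 2.57, 3.14, 3.14, 3.14, 3.14, 3.14].

### API

Orientations are given as [roll, pitch, yaw] about the fixed x, y, z axes, in that order (R = Rz(yaw) Ry(pitch) Rx(roll)).
In Python, from cell import * gives the robot as it stands. The module is installed in compiled form; this text tells all that it offers.
- The arm moves only by the shell command python3 -m pendant 'ROWS' [FORCE]. ROWS is JSON, a list that holds one entry, the list of rows, each a list of 5 numbers: the opening, from 0 (shut) to 1 (fully open), then the shift along the tool's x, y, z in mm, then the turn about the tool's z in rad. In form: [[[fingers, x, y, z, yaw], ...]]. A call has exactly 8 rows; each row is the pose to reach, as a shift and turn from the pose commanded when the call began, along the tool's axes at that moment; what a row does not reach only later rows make up. A row lasts 1/10 s, in which the tool goes at most 50 mm and 8.59 degrees, less where a joint would pass 70% of its speed; a pose out of reach is approached as far as the arm can. A call with a gripper value outside its range is refused whole. The fingers move at their own pace and stop on an object; FORCE is the grip in N (left out, the last holds). Time passes only in rows, so rows that repeat a pose let the fingers close, or fill a call up. It gives the time, the measured TCP pose, the force, the opening and the grip force at its end, in the units of the state.
- get_obs(): the state, without advancing time (a new reading comes with each control period).
- grab_frame(name): name is "scene" or "top" or "wrist"; returns a dict with "img" (400x640x3 uint8, red, green, blue), "mtx" (3x3 intrinsics, pixels), "rvec" (rotation vector, rad) and "tvec" (3), from world to camera coordinates, as OpenCV has them; the wrist camera has in their place "T_tool_cam" (4x4, takes a point from camera to tool coordinates, whose origin is the TCP and whose axes are the flange's). Camera axes: x right, y down, z forward; pixel columns grow to the right and rows downward; lengths in m; the calibration is good to about 2 mm. A picture is of the moment at which its call begins: read the wrist's pose just before it. There is no depth.
- job_done(): hands the job in; it is judged then, once.
Trained networks look in the newest picture that a camera, given by its name, has taken for a name from the list of things; names that differ only in an ending like _2 or _b are one class to them, and where a whole thing is asked for, a point or a joint stands for the part that bears it (a point fixed in the world has none). Each returns a list of dicts, best first, with "p" (0 to 1); they miss things now and then, are a little off and sometimes report something else, mostly with a low value. They report only what shows in the picture. A call takes as long as a camera call.
- recognise(camera, thing): "location" ([x, y, z] in m, in world coordinates, good to about 4 mm: the middle of the surface that is visible of it).
- spot_point(camera, thing): "location" ([x, y, z] in m, in world coordinates, good to about 4 mm: a listed point, or the origin of a listed thing).
The state is a dict: "t": time; "qpos": joint angles; "qvel": joint speeds; "effort": joint torques, N m; "ee_pos": TCP position; "orientation": TCP orientation; "ft_force": force on the tool from outside, world axes, zero at the start; "torque": the same for the moment, N m; "width": finger opening in m; "grasp_force": force on a finger pad.
Only numpy, scipy, OpenCV 4.12 (cv2) and the standard library are available. Lean on these libraries where they do the work, as an engineer would, in place of code of your own. Each camera call takes 0.05 s, during which the arm holds its last target. There are 200 camera calls.

### The job

Press the long red release bar of the roller dispenser all the way down at its middle, so that both ends sink evenly, and keep it down until the gift box has rolled out to the end stop; then let the bar come back up. Pick up the gift box and set it down flat, lid up, in the middle of the small wooden board, lengthwise along the board. Do not let it drop onto the board, and leave the chocolate bar, the round tin and the bell where they are.

Things in the scene. Friction and masses are not known exactly. Their poses are not given: they have to be found in the camera images.
- dispenser: Grey and aluminium roller track fixed to the worktop, base 300 x 124 mm. Origin: centre of the underside; x points uphill along the track (away from the robot), y across it to the left, z up. The track slopes down toward -x by 8 degrees (0.14 rad); its rollers are 70 mm wide and turn freely. Guide plates stand beside the track only where own x is above 0.03 m.
- bar_middle (a point): Middle of the top face (black rubber strip, white mark) of the red release bar: the point to press. Axes as the dispenser's. Bar 200 mm long (y), 28 mm wide, 16.5 mm thick, its top 147 mm above the worktop; the box passes beneath it. Takes 2 N to start, 5 N at the hard stop 22 mm down; going down it also shifts about 7 mm toward the dispenser's -x.
- bar_left_end (a point): Left end (+y) of the bar's top face, 100 mm from the middle.
- bar_right_end (a point): Right end (-y) of the bar's top face, 100 mm from the middle.
- release_arm (a joint): Hinge that carries the bar on two arms 131 mm long; 0 = bar up, stop blade across the track (stands 16 mm above the rollers); 0.17 rad = bar fully down, blade sunk below the rollers (it is clear of the box from about 0.14). A spring lifts the bar again when let go.
- release_bar (a joint): Rocking of the bar about the track's direction, sprung to 0 = level; positive = left end up. It rocks when pressed off its middle (about 0.4 rad for each N m, so 0.02 rad with 5 N at 10 mm off).
- landing (a point): Where the middle of the gift box comes to rest at the end stop, 93 mm from the dispenser's origin toward -x, 64 mm above the worktop; axes as the dispenser's. The roller tops lie about 49 mm above the worktop here; the end stop (84 mm wide) stands 17 mm above them. Beside the box nothing stands higher than 11 mm below the roller tops, so fingers may straddle it.
- gift_box_middle (a point): Centre (half-way up) of the kraft cardboard-coloured gift box with lid, 62 x 100 x 30 mm (its x, y, z), about 70 g, a rigid closed block. Its y is the long side and points uphill on the track; its z points to the lid. Waits behind the stop blade, tilted with the track; grasp it across the 62 mm side once it has rolled out.
- board_top (a point): Centre of the top face of the loose small walnut board, 68 x 200 x 13 mm (x, y, z; y is the long side), lying flat on the worktop; top face 13 mm above it. The board lies to the left or to the right of the dispenser.
- blue_bar: Wrapped chocolate bar in blue, 64 x 140 x 11 mm, lying on the other side of the dispenser; leave alone. Origin: centre of its underside.
- round_tin: Round cream and brown sweet tin, 65 mm across, 40 mm high; leave alone. Origin: centre of its underside.
- bell: Brass counter bell on a black foot, 76 mm across, 51 mm high; leave alone. Origin: centre of its underside.

How it is judged:
On the way, in this order (a step that is already met when the one before it is completed fails the run):
1. the bar is held down (blade below the rollers) and level (value of joint release_arm above 0.14 rad and value of joint release_bar between -0.06 and 0.06 rad), for 0.2 s.
2. the gift box has rolled out to the end stop and the bar is up again (distance between gift_box_middle and landing below 0.02 m and value of joint release_arm below 0.03 rad), for 0.2 s.
At the end, for the whole second after the job is handed in: The gift box lies flat, lid up and at rest on the wooden board, its middle within 20 mm across and 35 mm along of the board's middle, its long side within 0.2 rad of the board's; the board lies flat on the worktop; the release bar is up again (below 0.03 rad) (x of gift_box_middle in the frame of board_top between -0.02 and 0.02 m and y of gift_box_middle in the frame of board_top between -0.035 and 0.035 m and z of gift_box_middle in the frame of board_top between 0.01 and 0.02 m and angle between each of gift_box_middle, board_top's own z axis and vertical below 0.1 rad and height (world z) of board_top below 0.02 m and angle between the y axis of gift_box_middle and the y axis of board_top, either way round below 0.2 rad and linear speed of gift_box below 0.02 m/s and value of joint release_arm below 0.03 rad); the robot touches nothing.
It fails at once if the bar is rocked by more than 0.06 rad (one end 12 mm lower than the other) (value of joint release_bar above 0.06 rad or value of joint release_bar below -0.06 rad).
It fails at once if the gift box is let go more than about 25 mm above the board (horizontal distance between gift_box_middle and board_top below 0.07 m and height (world z) of gift_box_middle above 0.055 m and contact force between the fingers and gift_box below 0.02 N).
It fails at once if the chocolate bar, the round tin or the bell is moved by more than 20 mm (distance of any of blue_bar, round_tin, bell from where it was at the start of the episode above 0.02 m).
It also fails if it takes over 48 s, if anything falls off the work surface, if the arm or the gripper's body presses on something with over 40 N, if the wrist force passes 120 N, or if a joint passes its speed limit or range.

## Working session

There is one attempt and no reset: what is moved stays moved. The work goes in short steps, Python scripts to look and compute and a shell command to move; the robot and the scene stay as the last step left them, time stands still between calls to the robot, and variables do not carry over. Pictures are saved under pics/ and viewed, at most 10 in all, crops included, and the job is handed in when it is done.

```bash
mkdir -p pics
python3 - <<'E'
from cell import *
import cv2,numpy as np
o=get_obs();print(o['t'],o['ee_pos'],o['orientation'],o['width'])
for c in ("scene","top"):
    f=grab_frame(c);cv2.imwrite(f"pics/{c}0.png",f["img"][:,:,::-1])
    for n in ["dispenser","bar_middle","bar_left_end","bar_right_end","gift_box_middle","landing","board_top","blue_bar","round_tin","bell"]:
        r=spot_point(c,n);print(c,n,[(np.round(d["location"],3).tolist(),round(d["p"],2)) for d in r[:2]])
print(get_obs()['t'])
E
```

```text
0.0 [0.21954406 0.61119931 0.22144666] [-3.13963430e+00  7.47307966e-05  2.79682468e+00] 0.08710763376651369
scene dispenser [([0.532, 0.029, 0.001], 0.75), ([0.431, 0.3, 0.016], 0.59)]
scene bar_middle [([0.548, 0.027, 0.147], 0.84)]
scene bar_left_end [([0.56, 0.124, 0.148], 0.88)]
scene bar_right_end [([0.531, -0.076, 0.148], 0.68)]
scene gift_box_middle [([0.597, 0.012, 0.086], 0.77)]
scene landing [([0.44, 0.046, 0.064], 0.9)]
scene board_top [([0.431, 0.301, 0.015], 0.76), ([0.547, 0.026, 0.149], 0.19)]
scene blue_bar [([0.421, -0.3, 0.004], 0.58)]
scene round_tin [([0.593, 0.263, -0.002], 0.57)]
scene bell [([0.669, -0.226, 0.001], 0.61)]
top dispenser []
top bar_middle [([0.549, 0.028, 0.151], 0.87), ([0.44, 0.043, 0.063], 0.16)]
top bar_left_end [([0.564, 0.126, 0.146], 0.6)]
top bar_right_end [([0.672, -0.225, 0.001], 0.6), ([0.531, -0.075, 0.146], 0.59)]
top gift_box_middle [([0.598, 0.013, 0.09], 0.58)]
top landing [([0.443, 0.041, 0.066], 0.82)]
top board_top [([0.435, 0.301, 0.012], 0.79)]
top blue_bar [([0.425, -0.299, -0.0], 0.83)]
top round_tin [([0.594, 0.264, 0.002], 0.97)]
top bell [([0.671, -0.225, -0.003], 0.82)]
1.1
```

View pics/top0.png

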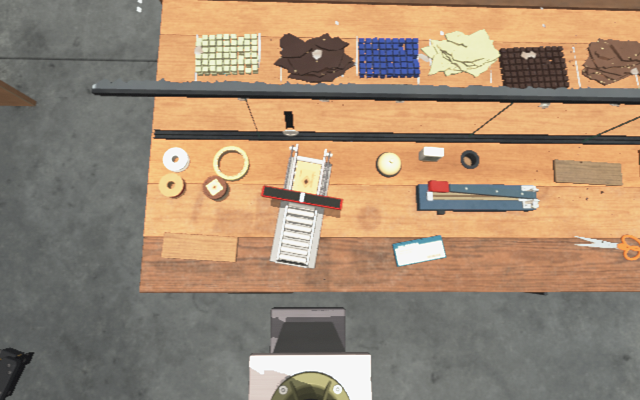

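View pics/scene0.png

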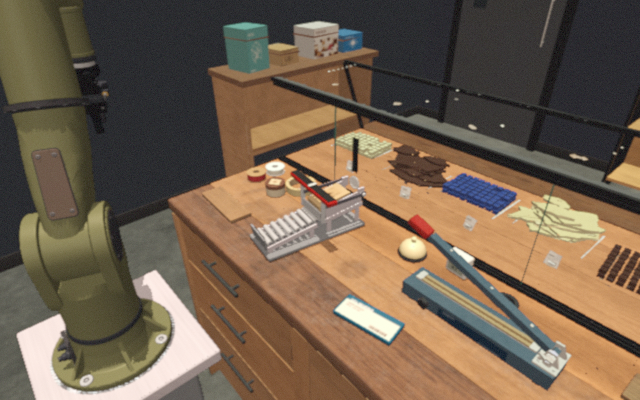

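```bash
python3 -m pendant '[[[0,-35,-30,-10,-0.03],[0,-70,-60,-20,-0.06],[0,-105,-90,-30,-0.09],[0,-140,-120,-40,-0.12],[0,-175,-150,-50,-0.15],[0,-215,-185,-50,-0.19],[0,-250,-215,-50,-0.19],[0,-250,-215,-50,-0.19]]]'
cat > h.py <<'E'
from cell import *
import cv2,numpy as np
from scipy.spatial.transform import Rotation as R
def pose():
    o=get_obs();return R.from_euler('xyz',o['orientation']).as_matrix(),np.array(o['ee_pos'])
def wrist(name):
    A,p=pose();f=grab_frame("wrist");cv2.imwrite(f"pics/{name}.png",f["img"][:,:,::-1]);return A,p,f
def shift(target,A,p): return np.round(A.T@(np.array(target)-p)*1000,1)
def pix(f,A,p,u,v,z):
    T=f["T_tool_cam"];d=A@T[:3,:3]@np.linalg.solve(f["mtx"],[u,v,1]);c=p+A@T[:3,3]
    return c+d*(z-c[2])/d[2]
E
python3 - <<'E'
from h import *
A,p,f=wrist("w1");print(p)
for n in ["board_top","bar_middle","landing"]:
    print(n,[(np.round(d["location"],3).tolist(),round(d["p"],2)) for d in spot_point("wrist",n)[:2]])
E
```

```text
t: 1.9
ee_pos: [0.3872, 0.3177, 0.2735]
orientation: [-3.141, 0.003, 2.975]
ft_force: [-0.1, -0.1, 0.0]
width: 0.0312
grasp_force: 0.0
[0.38720141 0.31770914 0.27345506]
board_top [([0.432, 0.302, 0.01], 0.68)]
bar_middle []
landing [([0.445, 0.043, 0.059], 0.83)]
```

View pics/w1.png

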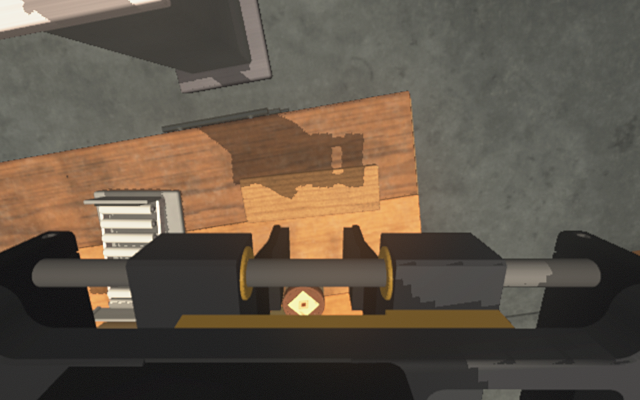

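Run:
```python
from h import *
A,p=pose();f=grab_frame("wrist")
for n,uv in dict(a=(240,181),b=(380,165),c=(381,209),d=(245,222)).items(): print(n,pix(f,A,p,*uv,.013).round(3))
f=grab_frame("top");g=f["img"]
c=cv2.resize(g[220:275,150:250],(800,440),interpolation=cv2.INTER_CUBIC);cv2.imwrite("pics/t1.png",c[:,:,::-1])
for yaw in np.arange(-.2,.21,.1):
    pass
M=cv2.Rodrigues(np.array(f["rvec"]))[0]
print(shift([.548,.027,.185],A,p),M.round(2).tolist(),np.ravel(f["tvec"]),f["mtx"].tolist())
```

```text
a [0.389 0.216 0.013]
b [0.396 0.416 0.013]
c [0.462 0.411 0.013]
d [0.451 0.209 0.013]
[-210.2 -270.4   87.4] [[-0.0, -1.0, 0.04], [-0.99, -0.01, -0.17], [0.17, -0.03, -0.98]] [-0.02044637  0.56207081  0.93969142] [[365.67561314236275, 0.0, 318.0226959086089], [0.0, 365.67561314236275, 197.5409276911632], [0.0, 0.0, 1.0]]
```

View pics/t1.png

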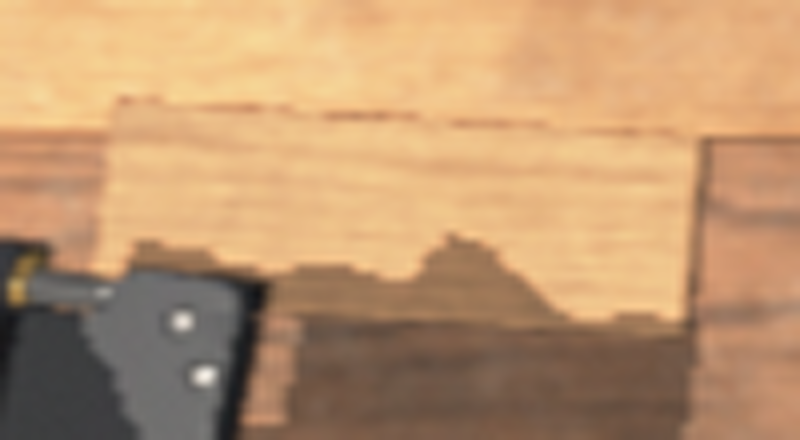

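```bash
cat >> h.py <<'E'
def pixfix(f,u,v,z):
    M=cv2.Rodrigues(np.array(f["rvec"]))[0];t=np.ravel(f["tvec"]);c=-M.T@t;d=M.T@np.linalg.solve(f["mtx"],[u,v,1]);return c+d*(z-c[2])/d[2]
E
python3 - <<'E'
from h import *
f=grab_frame("top")
for uv in [(164.4,232.5),(237.9,236.9),(236.2,261.2)]: print(pixfix(f,*uv,.013).round(4))
f=grab_frame("wrist");print(np.array(f["T_tool_cam"]).round(3).tolist())
A,p=pose();print(p,get_obs()['orientation'])
E
```

```text
[0.4696 0.3973 0.013 ]
[0.4581 0.1986 0.013 ]
[0.3927 0.2008 0.013 ]
[[-0.001, -0.962, -0.272, 0.074], [1.0, -0.001, 0.0, 0.0], [-0.0, -0.272, 0.962, -0.163], [0.0, 0.0, 0.0, 1.0]]
[0.38153082 0.32607518 0.27236018] [-3.14127284e+00 -1.83270317e-04  2.98938529e+00]
```

```bash
python3 -m pendant '[[[0,-30,-39,10,0],[0,-60,-77,20,0],[0,-90,-116,30,0],[0,-120,-155,40,-0.01],[0,-150,-193,50,-0.015],[0,-180,-232,50,-0.015],[0,-210,-270,50,-0.015],[0,-210,-270,50,-0.015]]]'
python3 - <<'E'
from h import *
A,p,f=wrist("w2");print(p,get_obs()['orientation'])
for n in ["bar_middle","bar_left_end","bar_right_end","landing"]:
    print(n,[(np.round(d["location"],3).tolist(),round(d["p"],2)) for d in spot_point("wrist",n)[:2]])
E
```

```text
t: 3.1
ee_pos: [0.5503, 0.0182, 0.2226]
orientation: [-3.137, 0.002, 2.992]
ft_force: [-1.1, 0.3, 0.7]
width: 0.0003
grasp_force: 0.0
[0.55034577 0.01815874 0.22260133] [-3.13974551e+00  3.40629105e-04  2.99585067e+00]
bar_middle [([0.552, 0.023, 0.151], 0.76)]
bar_left_end [([0.566, 0.123, 0.15], 0.56)]
bar_right_end [([0.534, -0.076, 0.145], 0.57), ([0.592, 0.263, -0.006], 0.38)]
landing [([0.446, 0.042, 0.064], 0.57)]
```

View pics/w2.png

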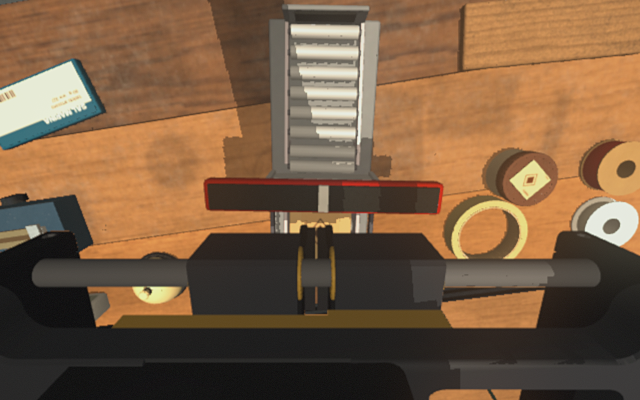

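Run:
```python
from h import *
A,p=pose();f=grab_frame("wrist");A2,p2=pose();print(p,p2,get_obs()['orientation'])
B=f["img"][:,:,:].astype(int); roi=B[165:222,190:460]
red=(roi[:,:,0]>120)&(roi[:,:,1]<60)&(roi[:,:,2]<60)
ys,xs=np.nonzero(red);ys+=165;xs+=190
m=cv2.minAreaRect(np.c_[xs,ys].astype(np.float32));print(m)
c=m[0];print("bar ctr",pix(f,A,p,*c,.147))
for uv in [(323,197),(206,193),(442,198)]: print(pix(f,A,p,*uv,.147).round(4))
for n in ["bar_middle"]:
    print(n,[(np.round(d["location"],4).tolist(),round(d["p"],2)) for d in spot_point("wrist",n)[:2]])
t=pix(f,A,p,*c,.147);print("shift",shift(t,A,p))
f=grab_frame("top")
for n in ["bar_middle"]:
    print(n,[(np.round(d["location"],4).tolist(),round(d["p"],2)) for d in spot_point("top",n)[:2]])
```

```text
[0.54780483 0.02806804 0.22237663] [0.54778551 0.02797552 0.22245058] [ 3.14100523e+00 -4.04272170e-04  3.00536953e+00]
((310.75714111328125, 201.2432861328125), (236.32550048828125, 30.876977920532227), 1.5911402702331543)
bar ctr [0.54564009 0.02455843 0.147     ]
[0.5434 0.035  0.147 ]
[ 0.527  -0.0591  0.147 ]
[0.5577 0.1316 0.147 ]
bar_middle [([0.5482, 0.0255, 0.1487], 0.91)]
shift [ 1.6 -3.8 75.4]
bar_middle []
```

```bash
python3 -m pendant '[[[0,1,-2,25,0],[0,1,-2,50,0],[0,1,-2,70,0],[0,1,-2,76,0],[0,3,-2,82,0],[0,5,-2,88,0],[0,7,-2,94,0],[0,8,-2,98,0]]]'
python3 - <<'E'
from h import *
grab_frame("wrist");o=get_obs();print(o['t'],o['ee_pos'],o['ft_force'],o['torque'])
E
```

```text
t: 4.35
ee_pos: [0.5407, 0.0252, 0.1251]
orientation: [3.141, 0.002, 3.002]
ft_force: [-1.4, 1.1, 8.9]
width: 0.0006
grasp_force: 5.2
4.4 [0.54083074 0.0252582  0.12515054] [-2.77112168  0.26065963  8.14742853] [0.10777671 0.47918508 0.02010451]
```

```bash
python3 -m pendant '[[[0,0,0,0.5,0],[0,0,0,0.5,0],[0,0,0,0.5,0],[0,0,0,0.5,0],[0,0,0,0.5,0],[0,0,0,0.5,0],[0,0,0,0.5,0],[0,0,0,0.5,0]]]'
python3 - <<'E'
from h import *
A,p,f=wrist("w3");o=get_obs();print(o['ft_force'])
for n in ["bar_left_end","bar_right_end","gift_box_middle"]:
    print(n,[(np.round(d["location"],3).tolist(),round(d["p"],2)) for d in spot_point("wrist",n)[:2]])
E
```

```text
t: 5.2
ee_pos: [0.5409, 0.0252, 0.1253]
orientation: [3.14, 0.002, 3.002]
ft_force: [-2.5, 0.5, 7.5]
width: 0.0006
grasp_force: 3.8
[-1.78961909  0.29960861  7.06583458]
bar_left_end [([0.558, 0.123, 0.124], 0.6)]
bar_right_end [([0.525, -0.071, 0.123], 0.86)]
gift_box_middle [([0.481, 0.033, 0.07], 0.91)]
```

View pics/w3.png

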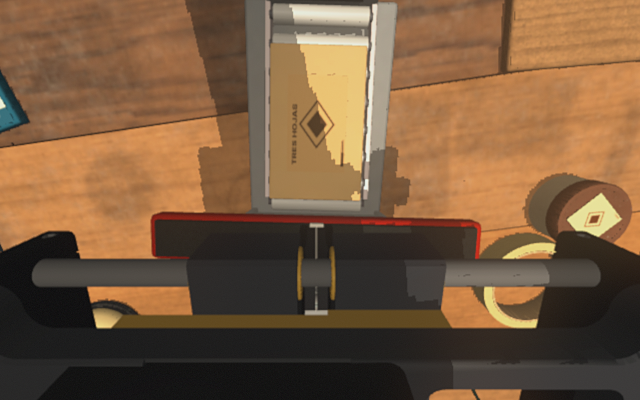

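```bash
python3 -m pendant '[[[0,0,0,0,0],[0,0,0,0,0],[0,0,0,0,0],[0,0,0,0,0],[0,0,0,0,0],[0,0,0,0,0],[0,0,0,0,0],[0,0,0,0,0]]]'
python3 - <<'E'
from h import *
grab_frame("wrist")
for n in ["gift_box_middle","landing"]:
    print(n,[(np.round(d["location"],3).tolist(),round(d["p"],2)) for d in spot_point("wrist",n)[:2]])
E
```

```text
t: 6.2
ee_pos: [0.5409, 0.0253, 0.1253]
orientation: [3.14, 0.002, 3.002]
ft_force: [-3.1, 0.3, 7.6]
width: 0.0003
grasp_force: 3.8
gift_box_middle [([0.443, 0.044, 0.064], 0.64)]
landing [([0.668, -0.222, 0.004], 0.74)]
```

Box is at the end stop. Release the bar gently, following it up, then rise clear.

```bash
python3 -m pendant '[[[0,-2,0,-6,0],[0,-4,0,-12,0],[0,-6,0,-18,0],[0,-7,0,-24,0],[0,-7,0,-40,0],[0,-7,0,-65,0],[0,-7,0,-95,0],[0.5,-7,0,-125,0]]]'
python3 -m pendant '[[[1,25,0,0,0],[1,50,0,0,0],[1,75,0,0,0],[1,75,0,0,0],[1,75,0,0,0],[1,75,0,0,0],[1,75,0,0,0],[1,75,0,0,0]]]'
python3 - <<'E'
from h import *
A,p,f=wrist("w4");print(p,get_obs()['orientation'])
for n in ["gift_box_middle","landing","bar_middle","board_top"]:
    print(n,[(np.round(d["location"],3).tolist(),round(d["p"],2)) for d in spot_point("wrist",n)[:2]])
grab_frame("top")
for n in ["gift_box_middle","bar_middle"]:
    print(n,[(np.round(d["location"],3).tolist(),round(d["p"],2)) for d in spot_point("top",n)[:2]])
E
```

```text
t: 7.15
ee_pos: [0.5471, 0.0233, 0.2499]
orientation: [-3.141, 0.0, 3.001]
ft_force: [0.4, 0.3, 0.0]
width: 0.0036
grasp_force: 0.0
t: 7.95
ee_pos: [0.4732, 0.0342, 0.2489]
orientation: [-3.141, -0.0, 3.001]
ft_force: [0.3, 0.0, -0.0]
width: 0.0644
grasp_force: 0.0
[0.47317755 0.03415573 0.24885577] [-3.14105825e+00 -1.34573154e-04  3.00141437e+00]
gift_box_middle [([0.439, 0.041, 0.064], 0.58), ([0.532, 0.028, -0.003], 0.57)]
landing []
bar_middle [([0.551, 0.025, 0.148], 0.88)]
board_top [([0.432, 0.301, 0.009], 0.77)]
gift_box_middle []
bar_middle []
```

View pics/w4.png

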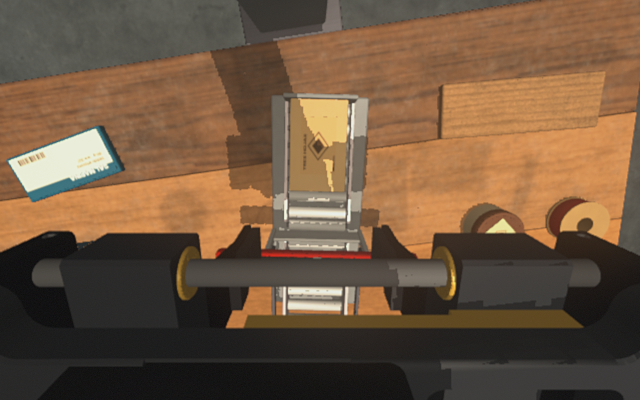

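Run:
```python
from h import *
A,p=pose();f=grab_frame("wrist")
print(p,get_obs()['orientation'],get_obs()['width'])
c=[pix(f,A,p,*uv,z) for uv,z in [((289,98),.072),((350,98),.072),((291,192),.086),((351,192),.086)]]
print(np.round(c,4),np.mean(c,0))
print([(np.round(d["location"],4).tolist(),round(d["p"],2)) for d in spot_point("wrist","gift_box_middle")[:2]])
print(shift([.440,.042,.046],A,p))
```

```text
[0.47270293 0.03435313 0.24903842] [3.14154733e+00 5.15831480e-05 3.00186071e+00] 0.08663851237044666
[[0.3835 0.0184 0.072 ]
 [0.3927 0.083  0.072 ]
 [0.4831 0.0053 0.086 ]
 [0.4925 0.0716 0.086 ]] [0.43795443 0.04457453 0.079     ]
[]
[ 33.5   3.  203. ]
```

```bash
python3 -m pendant '[[[1,12,1,40,0],[1,25,3,80,0],[1,33,4,110,0],[1,33,4,135,0],[1,33,4,160,0],[1,33,4,180,0],[1,33,4,195,0],[1,33,4,202,0]]]' 12
python3 -m pendant '[[[1,0,0,0,0],[0.4,0,0,0,0],[0.4,0,0,0,0],[0.4,0,0,0,0],[0.4,0,0,0,0],[0.4,0,0,0,0],[0.4,0,0,0,0],[0.4,0,0,0,0]]]' 12
```

```text
t: 9.25
ee_pos: [0.4396, 0.0427, 0.0458]
orientation: [-3.141, -0.002, 3.002]
ft_force: [-0.4, -0.3, 0.3]
width: 0.0868
grasp_force: 0.0
t: 10.05
ee_pos: [0.441, 0.0422, 0.0475]
orientation: [-3.141, 0.001, 3.001]
ft_force: [-0.3, -5.7, 5.6]
width: 0.0683
grasp_force: 12.1
```

```bash
python3 -m pendant '[[[1,0,0,0,0],[1,0,0,0,0],[1,0,0,-4,0],[1,0,0,-8,0],[1,0,0,-8,0],[1,0,0,-8,0],[0.4,0,0,-8,0],[0.4,0,0,-8,0]]]' 12
python3 -m pendant '[[[0.4,0,0,0,0],[0.4,0,0,0,0],[0.4,0,0,0,0],[0.4,0,0,0,0],[0.4,0,0,0,0],[0.4,0,0,0,0],[0.4,0,0,0,0],[0.4,0,0,0,0]]]' 12
```

```text
t: 10.85
ee_pos: [0.4405, 0.043, 0.055]
orientation: [3.142, -0.0, 3.002]
ft_force: [-0.1, -0.8, 0.9]
width: 0.0776
grasp_force: 0.0
t: 11.65
ee_pos: [0.4406, 0.0429, 0.055]
orientation: [3.142, 0.0, 3.002]
ft_force: [-0.7, 0.3, -0.7]
width: 0.0619
grasp_force: 12.0
```

```bash
python3 -m pendant '[[[0.4,0,0,-20,0],[0.4,0,0,-55,0],[0.4,0,0,-90,0],[0.4,10,15,-100,0.12],[0.4,15,50,-100,0.26],[0.4,20,85,-100,0.4],[0.4,25,120,-100,0.54],[0.4,30,160,-100,0.68]]]'
python3 - <<'E'
from h import *
A,p=pose();print(shift([.432,.301,.12],A,p),get_obs()['orientation'],get_obs()['qpos'],get_obs()['grasp_force'])
E
```

```text
t: 12.45
ee_pos: [0.4329, 0.2064, 0.1551]
orientation: [3.142, -0.0, 2.315]
ft_force: [0.7, -0.1, -0.5]
width: 0.0617
grasp_force: 12.0
[70.2 63.4 35.2] [ 3.14153350e+00 -1.48117267e-04  2.31489913e+00] [-7.15432833e-01  6.20149908e-04  2.16166336e-01  1.95682239e+00
 -3.14251743e-04  1.18414308e+00  2.44954757e-01] 11.987963444553316
```

```bash
python3 -m pendant '[[[0.4,12,11,6,0.13],[0.4,24,22,12,0.26],[0.4,36,33,18,0.39],[0.4,48,44,24,0.52],[0.4,60,54,30,0.65],[0.4,70,63,35,0.78],[0.4,70,63,35,0.8],[0.4,70,63,35,0.8]]]'
python3 - <<'E'
from h import *
for c in ("wrist","top","scene"):
    if c=="wrist": A,p,f=wrist("w5")
    else: f=grab_frame(c)
    for n in ["gift_box_middle","board_top"]:
        print(c,n,[(np.round(d["location"],3).tolist(),round(d["p"],2)) for d in spot_point(c,n)[:2]])
A,p=pose();print(shift([.432,.301,.03],A,p),p,get_obs()['orientation'])
E
```

```text
t: 13.25
ee_pos: [0.4312, 0.2992, 0.1199]
orientation: [-3.141, 0.001, 1.525]
ft_force: [-0.2, -0.7, -0.5]
width: 0.0624
grasp_force: 12.0
wrist gift_box_middle [([0.434, 0.298, 0.129], 0.63)]
wrist board_top []
top gift_box_middle [([0.432, 0.3, 0.132], 0.61)]
top board_top [([0.432, 0.301, 0.012], 0.7)]
scene gift_box_middle [([0.431, 0.299, 0.127], 0.67)]
scene board_top [([0.433, 0.301, 0.014], 0.7), ([0.438, 0.044, 0.062], 0.63)]
[ 1.5  0.3 90.3] [0.43157223 0.29946272 0.1202602 ] [ 3.14134923e+00 -2.37713503e-04  1.52173377e+00]
```

View pics/w5.png

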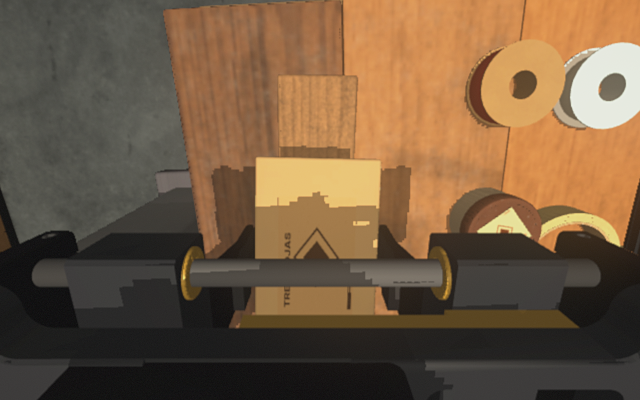

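```bash
python3 -m pendant '[[[0.4,1,0,25,0],[0.4,1,0,50,0],[0.4,1,0,70,0],[0.4,1,0,80,0],[0.4,1,0,86,0],[0.4,1,0,90,0],[0.4,1,0,92,0],[0.4,1,0,93,0]]]'
python3 -m pendant '[[[0.4,0,0,0,0],[0.4,0,0,1,0],[0.4,0,0,2,0],[0.4,0,0,3,0],[0.4,0,0,4,0],[0.4,0,0,5,0],[0.4,0,0,6,0],[0.4,0,0,6.5,0]]]' 4
```

```text
t: 14.5
ee_pos: [0.432, 0.3011, 0.0277]
orientation: [3.141, -0.001, 1.522]
ft_force: [0.9, -0.0, -0.5]
width: 0.0624
grasp_force: 12.0
t: 15.3
ee_pos: [0.4314, 0.3006, 0.0205]
orientation: [-3.141, 0.0, 1.522]
ft_force: [-0.2, -0.5, 1.6]
width: 0.0621
grasp_force: 4.0
```

Pressed down softly (about 2 N). Release gently and retreat upward.

```bash
python3 -m pendant '[[[0.8,0,0,0,0],[1,0,0,0,0],[1,0,0,0,0],[1,0,0,0,0],[1,0,0,0,0],[1,0,0,-15,0],[1,0,0,-40,0],[1,0,0,-70,0]]]'
python3 -m pendant '[[[1,0,0,-30,0],[1,0,-20,-60,0],[1,-40,0,-80,0],[1,-80,0,-80,0],[1,-80,0,-80,0],[1,-80,0,-80,0],[1,-80,0,-80,0],[1,-80,0,-80,0]]]'
python3 - <<'E'
from h import *
for c in ("wrist","top","scene"):
    if c=="wrist": A,p,f=wrist("w6")
    else: f=grab_frame(c)
    for n in ["gift_box_middle","board_top","bar_middle"]:
        print(c,n,[(np.round(d["location"],3).tolist(),round(d["p"],2)) for d in spot_point(c,n)[:2]])
E
```

```text
t: 16.1
ee_pos: [0.4306, 0.3001, 0.0904]
orientation: [-3.14, 0.002, 1.522]
ft_force: [-0.1, -0.0, 0.3]
width: 0.0871
grasp_force: 0.0
t: 16.9
ee_pos: [0.4271, 0.222, 0.1702]
orientation: [-3.141, 0.0, 1.524]
ft_force: [0.3, -0.2, 0.1]
width: 0.087
grasp_force: 0.0
wrist gift_box_middle [([0.434, 0.3, 0.027], 0.91)]
wrist board_top []
wrist bar_middle [([0.432, 0.302, 0.027], 0.4)]
top gift_box_middle []
top board_top []
top bar_middle [([0.549, 0.025, 0.152], 0.89)]
scene gift_box_middle [([0.43, 0.3, 0.029], 0.79)]
scene board_top [([0.563, 0.122, 0.149], 0.68), ([0.432, 0.3, 0.016], 0.65)]
scene bar_middle [([0.548, 0.026, 0.148], 0.56)]
```

View pics/w6.png

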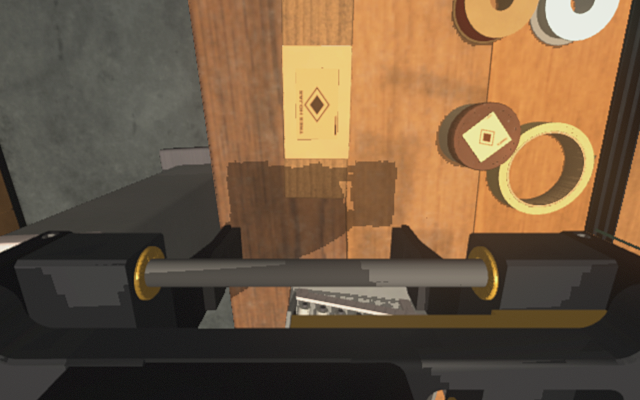

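The box at (317,102) lies flat, lid up, centred and aligned on the board. The bar is up again and the gripper is clear.

```bash
python3 -c "
from cell import *
print(job_done())"
```

```text
the job is handed in; nothing more can be done
None
```

The job is handed in, no verdict was returned: the bar was pressed at its middle and came back up, and the gift box lies flat, lid up, centred lengthwise on the board; I did nothing near the chocolate bar, tin or bell.

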